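# Third hand: press a brake caliper against the sprung stop and keep holding

## Task

Be my third hand while I fasten the pivot bolt: lay the brake caliper flat on the bed of the holding fixture, its brake-block end towards the sprung stop, square to it and centred on the black centre line. Press it squarely against the stop until the red pointer stands in the green band (a steady push of about 10 N, never driving the stop to the end of its travel), leaving the other small parts where they lie. Finish while still holding it pressed like that: do not let go.

Things in the scene. Friction and masses are not known exactly. Their poses are not given: they have to be found in the camera images.
- caliper_mid (a point): Centre of the loose grey brake caliper, 5.5 mm above its underside: a flat horseshoe on its side, 74 mm long (x), 52 mm wide (y; grip across it from above), 11 mm high, 0.13 kg. x points to the end with the brake block (a straight cross bar with black ends, top 14 mm up), z up; the other end is the rounded bow with the pivot. Starts flat on the table, turned at most 50 degrees from straight ahead.
- caliper_front (a point): Middle of the flat brake-block end of the caliper, 37 mm from caliper_mid along its +x, 5.5 mm above its underside; same axes.
- fixture: Holding fixture fixed to the table: aluminium bed plate 190 (x) by 130 (y) by 10 mm thick, black centre line along x at y = 0, at the far end a grey spring housing (x 49 to 91 mm, 70 wide, top 26 mm above the table) with the green-banded gauge. Origin: centre of the plate's underside; x points along the line towards the stop, z up. Bed clear from x = -95 to +10 mm.
- pad_face (a point): Middle of the sprung stop's flat steel front face (faces the fixture's -x; 60 mm wide, 1.5 to 19 mm above the bed top). Point: 5.5 mm above the bed top, at fixture x = 10 mm when free; moves with the stop. Axes as the fixture's. A gauge bar (top 30 mm above the table) runs back from the stop to the red pointer.
- stop (a joint): How far the sprung stop is pushed back along the fixture's +x, m: 0 free, 0.026 end of travel. No preload; resists with 800 N per m. The pointer is in the green band from 0.0075 to 0.0175 (6 to 14 N); the middle, 0.0125, is 10 N.
- tape: Bystander: small roll of black tape lying flat, 62 mm across, 19 mm high; origin at the centre of its underside.
- shell: Bystander: bare aluminium hub shell with two round flanges, lying on its flanges, 52 mm high, 62 mm long; origin at the centre of its underside.
- adaptor: Bystander: small black valve adaptor lying down, 34 mm long, 14 mm across; origin at the centre of its underside.
Mind the look-alikes: they are no part of the job. What is shaped like the fixture but orange is not meant. Leave any orange look-alike of the part that bears caliper_mid alone.

How it is judged:
By the outcome, as a careful person would: the job done as asked, in the order asked, and still so for the second after the job is handed in, while the arm keeps its last pose, push and grip.
It also fails if it takes over 38 s, if anything falls off the work surface, if the arm or the gripper's body presses on something with over 40 N, if the wrist force passes 120 N, or if a joint passes its speed limit or range.

## Robot

A 6-joint arm with a two-finger parallel gripper is mounted at the origin on a cart in front of the work surface, level with it; the furniture and walls round the work are solid. World frame = base frame: x ahead of the robot, y to its left, z up, the work surface at z = 0. Lengths are in m, angles in rad, forces in N, time in s.
With the tool pointing down it reaches from about 0.325 to 0.775 m from the base axis. Payload 9.3 kg.
Tool frame: the origin (TCP) lies on the centre line of the jaws, within the pads' length; the fingertips stand 14 mm ahead of it and the grasp point (between the pads) lies 5 mm behind it (arm.tcp_to_tips is the distance from the TCP to the fingertips, in m); z points along the fingers, y is the direction in which the jaws open and shut (so a half turn about z gives the same grasp; the last joint's range is limited). The gripper opens to 85 mm and grips with 20 to 120 N. Pads are 22 mm wide; open, the fingers measure 114 mm over their backs; the gripper's body (76 mm by 85 mm) begins 54 mm behind the grasp point. The pads swing forward as they close: fully open they stand 13 mm farther back than shut.
Start: joints at [-1.275, 0.259, 0.021, 1.334, 0, 1.418], TCP at [0.239, -0.496, 0.245] pointing down, gripper open.
Joint ranges: [-3.04, 3.04], [-0.91, 1.82], [-1.04, 1.36], [-1.92, 1.95], [-1.52, 1.45], [-3.14, 3.14]. Speed limits (rad/s): [2.22, 2.22, 2.79, 3.14, 3.14, 3.14].

## Interface

Orientations are given as a rotation vector (axis times angle).
In Python, from station import arm, imaging gives the robot as it stands. The module is installed in compiled form; this text tells all that it offers.
- The arm moves only by the shell command python3 -m pendant 'ROWS'. ROWS is JSON, a list of rows, each an object of numbers: "ax", "ay", "az": the turn, a rotation vector about the tool's x, y, z scaled (see below); "tx", "ty", "tz": the shift along the tool's x, y, z scaled (see below); "fingers": the opening, from 0 (shut) to 1 (fully open). A call has 1 to 5 rows; each row shifts and turns the pose as measured when the row begins, along the tool's axes as they then stand; what a row does not reach is not made up. The controller multiplies each number of a shift by 0.06 m and each number of a turn by 4 degrees. A row lasts 1/8 s, in which the tool goes at most 62.5 mm and 10.7 degrees, less where a joint would pass 70% of its speed; a pose out of reach is approached as far as the arm can. A call with a number of a shift or a turn outside -1 to 1 is refused whole. A call with a gripper value outside its range is refused whole. The fingers move at their own pace and stop on an object; the grip force is fixed at half the most. Time passes only in rows, so rows that do not move let the fingers close. It gives the time, the measured TCP pose, the force and the opening at its end, in the units of the state.
- arm.get_state(): the state, without advancing time (a new reading comes with each control period).
- imaging.grab_frame(name): name is "scene" or "side" or "wrist"; returns a dict with "color" (480x640x3 uint8, blue, green, red), "range_z" (480x640 float32, m along the optical axis (not along the pixel's ray), 0 where there is no reading), "intrinsics" (3x3 intrinsics, pixels), "view" (4x4, takes a point from world to camera coordinates). Camera axes: x right, y down, z forward; pixel columns grow to the right and rows downward; lengths in m; the calibration is good to about 2 mm. The wrist camera is an equidistant fisheye: a pixel r from the principal point sees the ray r / f radians off the axis. A picture is of the moment at which its call begins.
- arm.job_done(): hands the job in, once; it reports no verdict.
The state is a dict: "time": time; "joint_positions": joint angles; "joint_vel": joint speeds; "joint_torque": joint torques, N m; "tool_pos": TCP position; "eef_rot": TCP orientation; "ft_force": force on the tool from outside, world axes, zero at the start; "moment": the same for the moment, N m; "gripper_width": finger opening in m.
Only numpy, scipy, OpenCV 4.12 (cv2) and the standard library are available. Lean on these libraries where they do the work, as an engineer would, in place of code of your own. Each camera call takes 0.05 s, during which the arm holds its last target. There are 200 camera calls.

## Working session

There is one attempt and no reset: what is moved stays moved. The work goes in short steps, Python scripts to look and compute and a shell command to move; the robot and the scene stay as the last step left them, time stands still between calls to the robot, and variables do not carry over. Pictures are saved under pics/ and viewed, about 8 in all and at most 12, crops included, and the job is handed in when it is done.

```bash
mkdir -p pics; cat > h.py <<'E'
import numpy as np,cv2
from station import arm,imaging
from scipy.spatial.transform import Rotation as R
def grab(n,save=None):
    f=imaging.grab_frame(n)
    if save: cv2.imwrite('pics/'+save,f['color'])
    np.savez('last_'+n+'.npz',**{k:f[k] for k in('color','range_z','intrinsics','view')})
    return f
def cloud(f):
    K=f['intrinsics'];z=f['range_z'];v,u=np.indices(z.shape)
    p=np.stack([(u-K[0,2])/K[0,0]*z,(v-K[1,2])/K[1,1]*z,z],-1)
    T=np.linalg.inv(f['view']);w=p@T[:3,:3].T+T[:3,3]
    w[z==0]=np.nan
    return w
E
python3 - <<'E'
from h import *
a=grab('scene','s1.png');b=grab('side','d1.png')
s=arm.get_state();print(s)
for f in(a,b):print(np.round(np.linalg.inv(f['view']),3).tolist())
E
```

```text
{'time': 0.1, 'joint_positions': array([-1.27457228e+00,  2.59139411e-01,  2.08751013e-02,  1.33369916e+00,
        3.13702578e-06,  1.41822380e+00]), 'joint_vel': array([ 0.00083367, -0.0017152 ,  0.00178454, -0.00198256, -0.0007948 ,
       -0.0007859 ]), 'joint_torque': array([ 7.03696787e-03, -5.56691480e+01,  3.45072198e+01,  1.16171371e-02,
       -9.57938028e-05, -1.55834113e-05]), 'tool_pos': array([ 0.2385809 , -0.49531829,  0.24473944]), 'eef_rot': array([-3.06169203e+00, -6.98807396e-01,  1.26605729e-04]), 'ft_force': array([ 0.26529925,  0.3189489 , -0.41644579]), 'moment': array([ 0.01427713,  0.03422598, -0.04723563]), 'gripper_width': 0.08534149270424934}
[[-0.621, -0.437, 0.651, -0.272], [-0.783, 0.366, -0.502, 0.705], [-0.019, -0.822, -0.569, 0.785], [0.0, 0.0, 0.0, 1.0]]
[[0.829, 0.487, -0.275, 0.879], [0.559, -0.723, 0.406, -0.35], [-0.001, -0.49, -0.871, 0.986], [0.0, 0.0, 0.0, 1.0]]
```

View pics/s1.png

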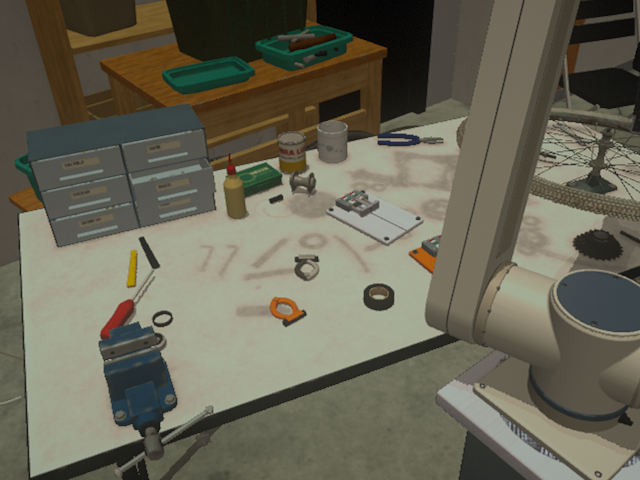

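View pics/d1.png

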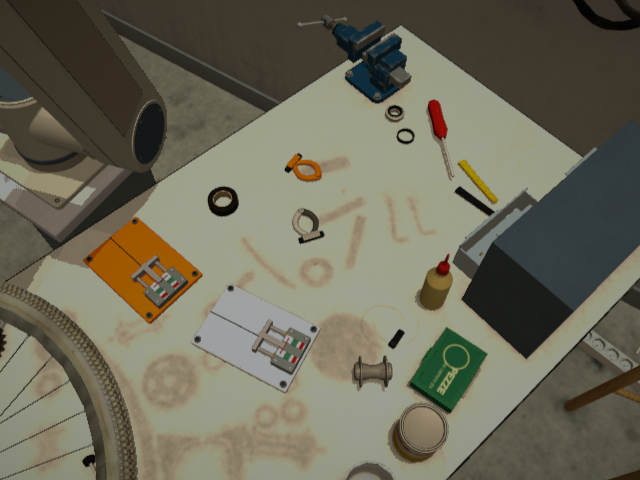

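The side view shows two calipers: grey at (307,224) and orange at (304,168). It also shows two fixtures: aluminium at (257,335) and orange at (143,270). The grey caliper and aluminium fixture match the description. The tape is at (223,201), the shell at (372,373) and the adaptor at (396,339). I'll confirm with an enlarged crop and measure.

```bash
python3 - <<'E'
from h import *
f=dict(np.load('last_side.npz'));c=f['color']
cv2.imwrite('pics/c1.png',cv2.resize(c[190:400,180:380],None,fx=3.9,fy=2.85*1.0 if 0 else 3.9,interpolation=cv2.INTER_CUBIC)[:600*2][:819][:, :780] if 0 else cv2.resize(c[190:400,180:340],None,fx=2.85,fy=2.85,interpolation=cv2.INTER_CUBIC))
w=cloud(f)
# caliper
def pts(r0,r1,c0,c1,z0,z1):
    p=w[r0:r1,c0:c1].reshape(-1,3);return p[(p[:,2]>z0)&(p[:,2]<z1)]
p=pts(198,250,280,335,.006,.03);print('cal',len(p),p.min(0),p.max(0))
print('minrect',cv2.minAreaRect((p[:,:2]*1000).astype(np.float32)))
t=pts(198,250,280,335,-.02,.004);print('table z',np.median(t[:,2]))
bl=c[198:250,280:335].max(-1)<45
q=w[198:250,280:335][bl];q=q[q[:,2]>.007];print('bar',len(q),q.mean(0));print(cv2.minAreaRect((q[:,:2]*1000).astype(np.float32)))
p=pts(280,395,185,325,.0065,.014);r=cv2.minAreaRect((p[:,:2]*1000).astype(np.float32));print('plate',r,np.median(p[:,2]));print(cv2.boxPoints(r))
p=pts(280,395,185,325,.019,.04);r=cv2.minAreaRect((p[:,:2]*1000).astype(np.float32));print('housing',r,cv2.boxPoints(r))
E
```

```text
cal 477 [0.50715826 0.09036793 0.00602605] [0.57989534 0.17156797 0.01725792]
minrect ((544.158935546875, 127.72081756591797), (62.88433074951172, 73.45069122314453), 26.787858963012695)
table z 7.095920435906677e-05
bar 54 [0.5558685  0.11526261 0.00948377]
((554.0697021484375, 128.08676147460938), (44.607181549072266, 65.1373519897461), 26.842662811279297)
plate ((559.577880859375, -110.3626708984375), (258.22607421875, 130.3377227783203), 6.448005676269531) 0.01008053665512132
[[ 423.96304   -60.105648]
 [ 438.60013  -189.61888 ]
 [ 695.19275  -160.61969 ]
 [ 680.55566   -31.10646 ]]
housing ((559.1126708984375, -112.71865844726562), (251.9013671875, 70.26415252685547), 7.52280855178833) [[ 429.6465    -94.37854 ]
 [ 438.8456   -164.0379  ]
 [ 688.57886  -131.05878 ]
 [ 679.37976   -61.399414]]
```

View pics/c1.png

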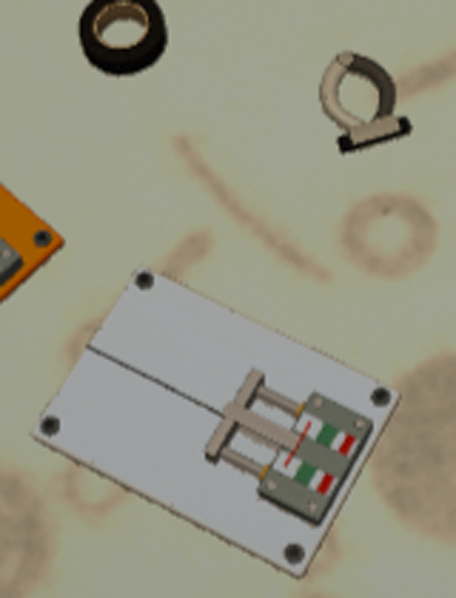

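Crop: the grey caliper has its black-ended bar at crop (375,135) and its bow at the top (350,60). The fixture's centre line runs from (90,347) to (225,415), and the pointer is free at (298,445). Both objects are confirmed as the ones meant. Next I'll measure them with connected components and ray-plane intersection.

```bash
cat >> h.py <<'E'
def ray(f,uv,z,fish=False):
    K=f['intrinsics'];T=np.linalg.inv(f['view']);o=[]
    for u,v in uv:
        x,y=(u-K[0,2])/K[0,0],(v-K[1,2])/K[1,1];d=np.array([x,y,1.])
        if fish:
            r=np.hypot(x,y);d=np.array([x/r*np.sin(r),y/r*np.sin(r),np.cos(r)])
        d=T[:3,:3]@d;o.append(T[:3,3]+d*(z-T[2,3])/d[2])
    return np.array(o)
E
python3 - <<'E'
from h import *
f=dict(np.load('last_side.npz'));c=f['color'].astype(int);w=cloud(f)
uv=lambda P:[(180+(x+.5)/2.85-.5,190+(y+.5)/2.85-.5) for x,y in P]
co=ray(f,uv([(140,265),(400,398),(300,577),(32,435)]),.01)
print('corners',co.round(4).tolist(),'centre',co.mean(0).round(4))
d=co[1]-co[0]+co[2]-co[3];print('yaw',np.degrees(np.arctan2(d[1],d[0])),[np.linalg.norm(co[i]-co[i-1]).round(4) for i in range(4)])
l=ray(f,uv([(90,347),(225,415)]),.01);d=l[1]-l[0];print('line',l.round(4).tolist(),np.degrees(np.arctan2(d[1],d[0])))
# depth plate component
m=((w[...,2]>.0065)&(w[...,2]<.05)).astype(np.uint8)
n,lab,st,ce=cv2.connectedComponentsWithStats(m,connectivity=4)
for name,(u,v) in dict(plate=(225,330),cal=(314,237),tape=(213,195),shell=(372,373)).items():
    k=lab[v,u];q=w[lab==k];r=cv2.minAreaRect((q[:,:2]*1000).astype(np.float32));print(name,k,len(q),np.round(r[0],1),np.round(r[1],1),round(r[2],1))
# bar ends
b=ray(f,uv([(345,144),(404,125)]),.013);print('bar',b.round(4).tolist());bow=ray(f,uv([(346,51)]),.011);print('bow tip',bow.round(4))
d=b[1]-b[0];print('bar dir',np.degrees(np.arctan2(d[1],d[0])),np.linalg.norm(d))
E
```

```text
corners [[0.4925, -0.0535, 0.01], [0.6809, -0.0354, 0.01], [0.6938, -0.16, 0.01], [0.5084, -0.1805, 0.01]] centre [ 0.5939 -0.1074  0.01  ]
yaw 5.890831876664434 [np.float64(0.128), np.float64(0.1894), np.float64(0.1252), np.float64(0.1865)]
line [[0.5015, -0.1157, 0.01], [0.5982, -0.1045, 0.01]] 6.614747155346797
plate 136 7483 [ 593.1 -106.6] [190.8 130.3] 6.4
cal 123 461 [538.7 129.2] [49.7 73.4] 52.8
tape 105 558 [373.4  80.3] [57.2 61.2] 35.3
shell 160 680 [798.2 -54.4] [61.9 50.6] 34.8
bar [[0.552, 0.0921, 0.013], [0.5765, 0.1263, 0.013]]
bow tip [[0.5101 0.154  0.011 ]]
bar dir 54.341413789751144 0.04201418879371138
```

```bash
python3 -m pendant '[{"tx":0.6,"ty":-0.48,"fingers":1},{"tx":0.6,"ty":-0.48,"fingers":1},{"tx":0.6,"ty":-0.48,"fingers":1},{"tx":0.6,"ty":-0.48,"fingers":1},{"tx":0.6,"ty":-0.48,"fingers":1}]'
python3 -m pendant '[{"tx":0.6,"ty":-0.48,"fingers":1},{"tx":0.6,"ty":-0.48,"fingers":1},{"tx":0.6,"ty":-0.48,"fingers":1},{"tx":0.6,"ty":-0.48,"fingers":1},{"tx":0.6,"ty":-0.48,"fingers":1}]'
python3 - <<'E'
from h import *
print(arm.tcp_to_tips)
E
```

```text
0.014$[0]: bad value
$[0]: bad value
```

```bash
python3 -m pendant '[{"ax":0,"ay":0,"az":0,"tx":0.6,"ty":-0.48,"tz":0,"fingers":1}]'; python3 -m pendant '[{"tx":0.6,"ty":-0.48,"fingers":1.0}]';python3 -m pendant --help
```

```text
time: 0.22
tool_pos: [0.2579, -0.4549, 0.2436]
eef_rot: [-3.062, -0.694, 0.001]
ft_force: [0.7, 1.0, 0.0]
gripper_width: 0.0853$[0]: bad value
invalid input: not JSON, or not a number
```

All keys are required in every row.

```bash
python3 -m pendant '[{"ax":0,"ay":0,"az":0,"tx":0.6,"ty":-0.48,"tz":0,"fingers":1},{"ax":0,"ay":0,"az":0,"tx":0.6,"ty":-0.48,"tz":0,"fingers":1},{"ax":0,"ay":0,"az":0,"tx":0.6,"ty":-0.48,"tz":0,"fingers":1},{"ax":0,"ay":0,"az":0,"tx":0.6,"ty":-0.48,"tz":0,"fingers":1},{"ax":0,"ay":0,"az":0,"tx":0.6,"ty":-0.48,"tz":0,"fingers":1}]'
python3 -m pendant '[{"ax":0,"ay":0,"az":0,"tx":0.6,"ty":-0.48,"tz":0,"fingers":1},{"ax":0,"ay":0,"az":0,"tx":0.6,"ty":-0.48,"tz":0,"fingers":1},{"ax":0,"ay":0,"az":0,"tx":0.6,"ty":-0.48,"tz":0,"fingers":1},{"ax":0,"ay":0,"az":0,"tx":0.6,"ty":-0.48,"tz":0,"fingers":1},{"ax":0,"ay":0,"az":0,"tx":0.6,"ty":-0.48,"tz":0,"fingers":1}]'
python3 -m pendant '[{"ax":0,"ay":0,"az":-1,"tx":0,"ty":0,"tz":0,"fingers":1},{"ax":0,"ay":0,"az":-1,"tx":0,"ty":0,"tz":0,"fingers":1},{"ax":0,"ay":0,"az":-1,"tx":0,"ty":0,"tz":0,"fingers":1},{"ax":0,"ay":0,"az":-1,"tx":0,"ty":0,"tz":0,"fingers":1},{"ax":0,"ay":0,"az":-1,"tx":0,"ty":0,"tz":0,"fingers":1}]'
```

```text
time: 0.85
tool_pos: [0.3598, -0.2409, 0.2425]
eef_rot: [-3.059, -0.689, 0.002]
ft_force: [0.6, -0.0, -0.4]
gripper_width: 0.0853
time: 1.48
tool_pos: [0.4625, -0.026, 0.2427]
eef_rot: [-3.059, -0.688, 0.003]
ft_force: [-0.3, -0.3, -0.5]
gripper_width: 0.0858
time: 2.1
tool_pos: [0.4627, -0.0217, 0.241]
eef_rot: [-2.88, -1.233, 0.006]
ft_force: [-0.9, 0.0, 0.3]
gripper_width: 0.0852
```

```bash
python3 -m pendant '[{"ax":0,"ay":0,"az":-1,"tx":0,"ty":0,"tz":0,"fingers":1},{"ax":0,"ay":0,"az":-1,"tx":0,"ty":0,"tz":0,"fingers":1},{"ax":0,"ay":0,"az":-1,"tx":0,"ty":0,"tz":0,"fingers":1},{"ax":0,"ay":0,"az":-1,"tx":0,"ty":0,"tz":0,"fingers":1},{"ax":0,"ay":0,"az":-1,"tx":0,"ty":0,"tz":0,"fingers":1}]' >/dev/null
python3 -m pendant '[{"ax":0,"ay":0,"az":-1,"tx":0,"ty":0,"tz":0,"fingers":1},{"ax":0,"ay":0,"az":-1,"tx":0,"ty":0,"tz":0,"fingers":1},{"ax":0,"ay":0,"az":-1,"tx":0,"ty":0,"tz":0,"fingers":1},{"ax":0,"ay":0,"az":-1,"tx":0,"ty":0,"tz":0,"fingers":1},{"ax":0,"ay":0,"az":-1,"tx":0,"ty":0,"tz":0,"fingers":1}]' >/dev/null
python3 -m pendant '[{"ax":0,"ay":0,"az":-1,"tx":0,"ty":0,"tz":0,"fingers":1},{"ax":0,"ay":0,"az":-1,"tx":0,"ty":0,"tz":0,"fingers":1},{"ax":0,"ay":0,"az":-1,"tx":0,"ty":0,"tz":0,"fingers":1},{"ax":0,"ay":0,"az":-1,"tx":0,"ty":0,"tz":0,"fingers":1},{"ax":0,"ay":0,"az":-1,"tx":0,"ty":0,"tz":0,"fingers":1}]' >/dev/null
python3 -m pendant '[{"ax":0,"ay":0,"az":-1,"tx":0,"ty":0,"tz":0,"fingers":1},{"ax":0,"ay":0,"az":-1,"tx":0,"ty":0,"tz":0,"fingers":1},{"ax":0,"ay":0,"az":-1,"tx":0,"ty":0,"tz":0,"fingers":1},{"ax":0,"ay":0,"az":-1,"tx":0,"ty":0,"tz":0,"fingers":1},{"ax":0,"ay":0,"az":-1,"tx":0,"ty":0,"tz":0,"fingers":1}]'
cat >> h.py <<'E'
def plan(target,yaw):
    """print displacement (in row units, tool axes) to target TCP & tool-x yaw, vertical tool"""
    s=arm.get_state();Rm=R.from_rotvec(s['eef_rot'])
    y=np.radians(yaw);G=R.from_matrix(np.array([[np.cos(y),np.sin(y),0],[np.sin(y),-np.cos(y),0],[0,0,-1]]))
    d=Rm.inv().apply(np.array(target)-s['tool_pos'])
    a=(Rm.inv()*G).as_rotvec(degrees=True)
    x=Rm.as_matrix()[:,0]
    print('t',round(s['time'],2),'tcp',s['tool_pos'].round(4),'yaw',np.degrees(np.arctan2(x[1],x[0])).round(2),'w',s['gripper_width'].round(4),'F',s['ft_force'].round(1),'M',s['moment'].round(2))
    print('shift mm',(d*1000).round(1),'units',(d/.06).round(3),'turn units',(a/4).round(2))
E
python3 -c "
from h import *
plan([.5387,.1292,.12],142.8)"
```

```text
time: 4.6
tool_pos: [0.459, -0.0208, 0.2352]
eef_rot: [-1.34, -2.816, -0.0]
ft_force: [0.2, 1.1, -0.4]
gripper_width: 0.0857Traceback (most recent call last):
  File "<string>", line 3, in <module>
    plan([.5387,.1292,.12],142.8)
    ~~~~^^^^^^^^^^^^^^^^^^^^^^^^^
  File "h.py", line 30, in plan
    print('t',round(s['time'],2),'tcp',s['tool_pos'].round(4),'yaw',np.degrees(np.arctan2(x[1],x[0])).round(2),'w',s['gripper_width'].round(4),'F',s['ft_force'].round(1),'M',s['moment'].round(2))
                                                                                                                   ^^^^^^^^^^^^^^^^^^^^^^^^
AttributeError: 'float' object has no attribute 'round'
```

```bash
sed -i "s/s\['gripper_width'\].round(4)/round(s['gripper_width'],4)/" h.py
python3 -c "
from h import *
plan([.5387,.1292,.12],142.8)"
```

```text
t 4.6 tcp [ 0.459  -0.0208  0.2352] yaw 129.09 w 0.0857 F [ 0.2  1.1 -0.4] M [ 0.04 -0.01  0.01]
shift mm [ 63.8 157.6 115. ] units [1.064 2.626 1.917] turn units [-0.1  -0.31 -3.43]
```

```bash
python3 -m pendant '[{"ax":-0.1,"ay":-0.3,"az":0,"tx":0.27,"ty":0.65,"tz":0.48,"fingers":1},{"ax":0,"ay":0,"az":0,"tx":0.27,"ty":0.65,"tz":0.48,"fingers":1},{"ax":0,"ay":0,"az":0,"tx":0.27,"ty":0.65,"tz":0.48,"fingers":1},{"ax":0,"ay":0,"az":0,"tx":0.27,"ty":0.65,"tz":0.48,"fingers":1},{"ax":0,"ay":0,"az":-0.85,"tx":0,"ty":0,"tz":0,"fingers":1}]' >/dev/null
python3 -m pendant '[{"ax":0,"ay":0,"az":-0.8,"tx":0,"ty":0,"tz":0,"fingers":1},{"ax":0,"ay":0,"az":-0.8,"tx":0,"ty":0,"tz":0,"fingers":1},{"ax":0,"ay":0,"az":-0.8,"tx":0,"ty":0,"tz":0,"fingers":1}]'
python3 - <<'E'
from h import *
plan([.5387,.1292,.06],142.8)
f=grab('wrist','w1.png');print(f['intrinsics'].round(1).tolist(),f['view'].round(3).tolist(),np.linalg.inv(f['view'])[:3,3])
E
```

```text
time: 5.6
tool_pos: [0.5401, 0.1326, 0.1129]
eef_rot: [-1.008, -2.971, 0.009]
ft_force: [0.1, -0.0, -0.4]
gripper_width: 0.0854
t 5.6 tcp [0.5401 0.1326 0.1129] yaw 142.5 w 0.0854 F [ 0.1 -0.  -0.4] M [0.01 0.03 0.04]
shift mm [-1.1 -3.2 52.9] units [-0.018 -0.053  0.882] turn units [-0.09 -0.03 -0.07]
[[371.6, 0.0, 317.5], [0.0, 371.6, 239.2], [0.0, 0.0, 1.0]] [[0.608, 0.794, -0.006, -0.434], [0.765, -0.584, 0.273, -0.334], [0.213, -0.17, -0.962, 0.159], [0.0, 0.0, 0.0, 1.0]] [0.48530485 0.17660671 0.24108444]
```

View pics/w1.png

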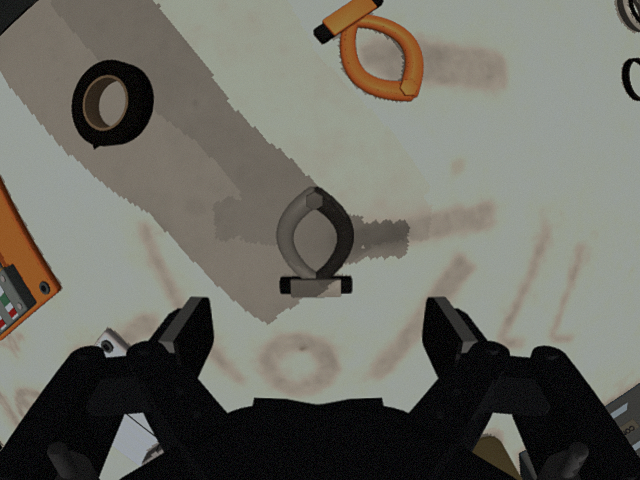

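The wrist view shows the grey caliper between the jaws. The bar runs from (280,286) to (352,286), the bow tip is at (315,188), and the widest points are (277,235) and (353,235). It is aligned with the jaws.

```bash
python3 - <<'E'
from h import *
f=dict(np.load('last_wrist.npz'))
b=ray(f,[(280,277),(352,277),(280,296),(352,296)],.014,1);m=ray(f,[(277,235),(353,235)],.008,1);t=ray(f,[(315,187)],.011,1)[0]
d=b[1]-b[0];print('bar',b.round(4).tolist(),np.linalg.norm(d),'bar dir',np.degrees(np.arctan2(d[1],d[0])))
print('wide',m.round(4).tolist(),np.linalg.norm(m[1]-m[0]),m.mean(0));print('bow',t)
fr=b[2:].mean(0);x=fr-t;print('len',np.linalg.norm(x[:2]),'axis',np.degrees(np.arctan2(x[1],x[0])),'mid',(fr+t)/2)
E
```

```text
bar [[0.5411, 0.101, 0.014], [0.5698, 0.1387, 0.014], [0.5517, 0.0923, 0.014], [0.581, 0.1307, 0.014]] 0.0474073596222418 bar dir 52.67974389801111
wide [[0.5186, 0.1161, 0.008], [0.5487, 0.1555, 0.008]] 0.0495642750049562 [0.53361253 0.13577139 0.008     ]
bow [0.50845035 0.1552062  0.011     ]
len 0.07258398565296169 axis -37.03956221985725 mid [0.53741934 0.13334512 0.0125    ]
```

```bash
python3 -m pendant '[{"ax":-0.1,"ay":0,"az":-0.07,"tx":0.02,"ty":-0.03,"tz":0.6,"fingers":1},{"ax":0,"ay":0,"az":0,"tx":0,"ty":0,"tz":0.5,"fingers":1},{"ax":0,"ay":0,"az":0,"tx":0,"ty":0,"tz":0.2,"fingers":1}]'
python3 -c "
from h import *
plan([.538,.132,.018],142.9)"
```

```text
time: 6.02
tool_pos: [0.5383, 0.1319, 0.0336]
eef_rot: [-1.002, -2.977, -0.003]
ft_force: [-0.2, -0.3, 0.6]
gripper_width: 0.0855
t 6.03 tcp [0.5383 0.1319 0.0336] yaw 142.81 w 0.0855 F [-0.2 -0.3  0.6] M [-0.01 -0.02 -0.02]
shift mm [ 0.3 -0.1 15.6] units [ 0.005 -0.002  0.26 ] turn units [ 0.03 -0.01 -0.02]
```

```bash
python3 -m pendant '[{"ax":0,"ay":0,"az":0,"tx":0,"ty":0,"tz":0.2,"fingers":1},{"ax":0,"ay":0,"az":0,"tx":0,"ty":0,"tz":0.05,"fingers":0.75},{"ax":0,"ay":0,"az":0,"tx":0,"ty":0,"tz":0,"fingers":0.75}]'
python3 - <<'E'
from h import *
plan([.538,.132,.016],142.9)
f=grab('wrist','w2.png');c=f['color'];cv2.imwrite('pics/w2c.png',cv2.resize(c[180:400,140:500],None,fx=2,fy=2))
E
```

```text
time: 6.4
tool_pos: [0.5388, 0.1319, 0.0183]
eef_rot: [-1.003, -2.977, -0.003]
ft_force: [-0.4, 0.5, -0.0]
gripper_width: 0.0643
t 6.4 tcp [0.5388 0.1319 0.0183] yaw 142.76 w 0.0643 F [-0.4  0.5 -0. ] M [-0.02  0.02 -0.05]
shift mm [ 0.6 -0.4  2.3] units [ 0.011 -0.007  0.039] turn units [ 0.03 -0.01 -0.03]
```

View pics/w2c.png

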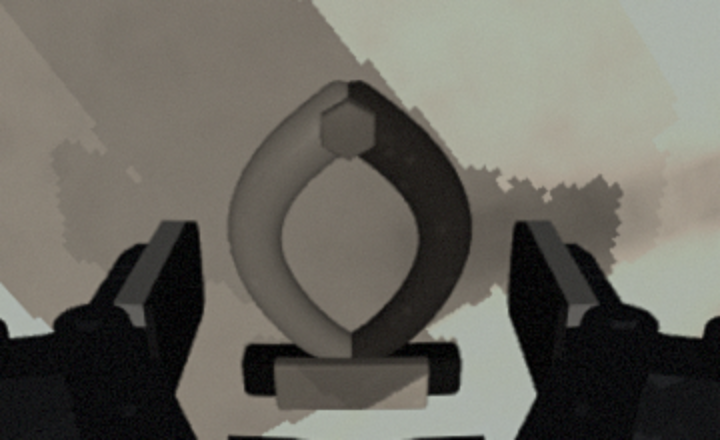

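The crop shows the caliper between the pads. The pad centre (row ~262) sits about 5 mm forward of the widest part (row ~230), so I'll shift towards the bow, lower gently while watching the force, then close.

```bash
python3 -m pendant '[{"ax":0,"ay":0,"az":0,"tx":0.08,"ty":0,"tz":0.03,"fingers":0.75},{"ax":0,"ay":0,"az":0,"tx":0,"ty":0,"tz":0.03,"fingers":0.75},{"ax":0,"ay":0,"az":0,"tx":0,"ty":0,"tz":0,"fingers":0.75}]'
```

```text
time: 6.82
tool_pos: [0.5354, 0.1352, 0.0159]
eef_rot: [1.002, 2.975, 0.005]
ft_force: [0.4, 0.2, -0.3]
gripper_width: 0.0641
```

```bash
python3 -m pendant '[{"ax":0,"ay":0,"az":0,"tx":0,"ty":0,"tz":0,"fingers":0.5},{"ax":0,"ay":0,"az":0,"tx":0,"ty":0,"tz":0,"fingers":0.4},{"ax":0,"ay":0,"az":0,"tx":0,"ty":0,"tz":0,"fingers":0.3},{"ax":0,"ay":0,"az":0,"tx":0,"ty":0,"tz":0,"fingers":0},{"ax":0,"ay":0,"az":0,"tx":0,"ty":0,"tz":0,"fingers":0}]'
python3 -m pendant '[{"ax":0,"ay":0,"az":0,"tx":0,"ty":0,"tz":-0.5,"fingers":0},{"ax":0,"ay":0,"az":0,"tx":0,"ty":0,"tz":-0.5,"fingers":0},{"ax":0,"ay":0,"az":0,"tx":0,"ty":0,"tz":0,"fingers":0}]'
python3 - <<'E'
from h import *
plan([.538,.132,.07],142.9)
f=grab('wrist');g=grab('side')
cv2.imwrite('pics/m1.png',np.hstack([cv2.resize(f['color'][180:400,160:480],(400,275)),cv2.resize(g['color'][170:280,240:400],(400,275))]))
E
```

```text
time: 7.45
tool_pos: [0.5354, 0.1352, 0.0171]
eef_rot: [1.002, 2.974, 0.005]
ft_force: [-0.5, 0.7, 1.0]
gripper_width: 0.0463
time: 7.82
tool_pos: [0.5347, 0.1349, 0.0773]
eef_rot: [1.003, 2.976, 0.004]
ft_force: [0.4, 0.2, -1.8]
gripper_width: 0.0464
t 7.83 tcp [0.5347 0.1349 0.0773] yaw 142.76 w 0.0464 F [ 0.4  0.2 -1.8] M [ 0.02 -0.04 -0.03]
shift mm [-4.4 -0.4  7.3] units [-0.073 -0.006  0.121] turn units [ 0.03 -0.   -0.04]
```

View pics/m1.png

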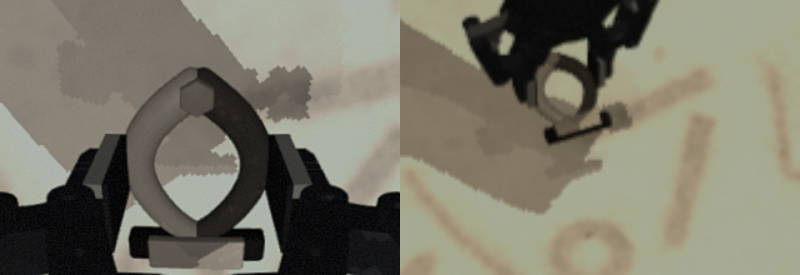

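The caliper is held and lifted, seated symmetrically with its bar perpendicular to the jaw axis. Next is moving it above the fixture and turning it +43.6°.

```bash
python3 -m pendant '[{"ax":0,"ay":0,"az":0,"tx":-0.51,"ty":-0.65,"tz":0,"fingers":0},{"ax":0,"ay":0,"az":0,"tx":-0.51,"ty":-0.65,"tz":0,"fingers":0},{"ax":0,"ay":0,"az":0,"tx":-0.51,"ty":-0.65,"tz":0,"fingers":0},{"ax":0,"ay":0,"az":0,"tx":-0.51,"ty":-0.65,"tz":0,"fingers":0},{"ax":0,"ay":0,"az":0,"tx":-0.51,"ty":-0.65,"tz":0,"fingers":0}]' >/dev/null
python3 -m pendant '[{"ax":0,"ay":0,"az":-1,"tx":0,"ty":0,"tz":0,"fingers":0},{"ax":0,"ay":0,"az":-1,"tx":0,"ty":0,"tz":0,"fingers":0},{"ax":0,"ay":0,"az":-1,"tx":0,"ty":0,"tz":0,"fingers":0},{"ax":0,"ay":0,"az":-1,"tx":0,"ty":0,"tz":0,"fingers":0},{"ax":0,"ay":0,"az":-1,"tx":0,"ty":0,"tz":0,"fingers":0}]' >/dev/null
python3 -m pendant '[{"ax":0,"ay":0,"az":-1,"tx":0,"ty":0,"tz":0,"fingers":0},{"ax":0,"ay":0,"az":-1,"tx":0,"ty":0,"tz":0,"fingers":0},{"ax":0,"ay":0,"az":-1,"tx":0,"ty":0,"tz":0,"fingers":0},{"ax":0,"ay":0,"az":-1,"tx":0,"ty":0,"tz":0,"fingers":0},{"ax":0,"ay":0,"az":-0.7,"tx":0,"ty":0,"tz":0,"fingers":0}]'
python3 -c "
from h import *
plan([.5383,-.1128,.06],186.4)"
```

```text
time: 9.8
tool_pos: [0.5272, -0.1186, 0.051]
eef_rot: [0.076, -3.107, -0.02]
ft_force: [0.7, -0.6, -1.9]
gripper_width: 0.0465
t 9.8 tcp [ 0.5272 -0.1186  0.051 ] yaw -177.19 w 0.0465 F [ 0.7 -0.6 -1.9] M [-0.01 -0.05  0.  ]
shift mm [-11.1   5.4  -9.3] units [-0.185  0.09  -0.155] turn units [ 0.21 -0.47 -0.9 ]
```

```bash
python3 -m pendant '[{"ax":0.2,"ay":-0.47,"az":-0.9,"tx":-0.18,"ty":0.09,"tz":-0.15,"fingers":0},{"ax":0,"ay":0,"az":0,"tx":0,"ty":0,"tz":0,"fingers":0}]'
python3 - <<'E'
from h import *
plan([.5383,-.1128,.06],186.4)
f=grab('wrist','w3.png');c=f['color']
cv2.imwrite('pics/w3c.png',cv2.resize(c[160:400,150:490],None,fx=2.3,fy=2.3,interpolation=cv2.INTER_CUBIC))
E
```

```text
time: 10.05
tool_pos: [0.5367, -0.1124, 0.0567]
eef_rot: [0.177, -3.132, -0.004]
ft_force: [0.7, 0.4, -1.1]
gripper_width: 0.0464
t 10.05 tcp [ 0.5367 -0.1124  0.0567] yaw -173.52 w 0.0464 F [ 0.7  0.4 -1.1] M [-0.04  0.01  0.01]
shift mm [-1.6 -0.6 -3.3] units [-0.026 -0.01  -0.055] turn units [ 0.04 -0.06  0.02]
```

View pics/w3c.png

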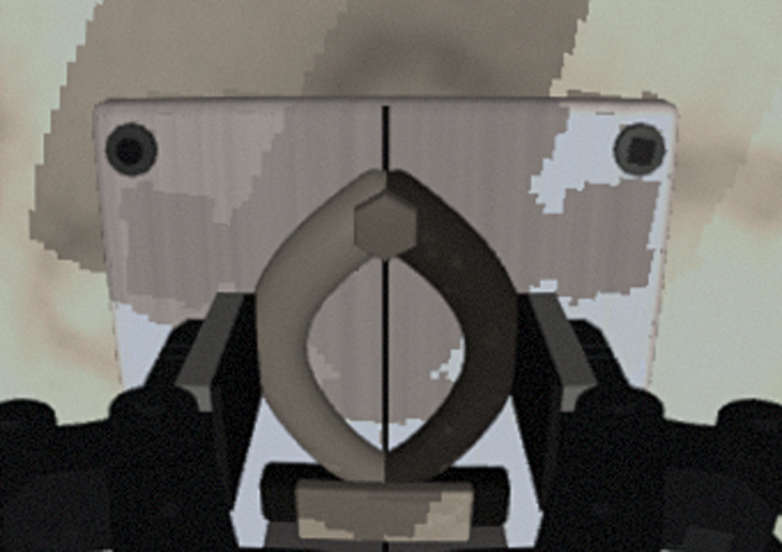

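The caliper's split line, bow tip (386,175) and bar centre (386,500) all lie on the black centre line at crop x = 386, and the edges are parallel. Next is lowering it onto the bed.

```bash
python3 -m pendant '[{"ax":0,"ay":0,"az":0,"tx":0,"ty":0,"tz":0.2,"fingers":0},{"ax":0,"ay":0,"az":0,"tx":0,"ty":0,"tz":0.18,"fingers":0},{"ax":0,"ay":0,"az":0,"tx":0,"ty":0,"tz":0,"fingers":0}]'
python3 -c "
from h import *
plan([.5383,-.1128,.0275],186.4)"
```

```text
time: 10.48
tool_pos: [0.5344, -0.1125, 0.0297]
eef_rot: [0.171, -3.127, -0.007]
ft_force: [-0.7, 0.9, -1.7]
gripper_width: 0.0463
t 10.47 tcp [ 0.5344 -0.1125  0.0297] yaw -173.74 w 0.0463 F [-0.7  0.9 -1.7] M [-0.    0.01 -0.06]
shift mm [-3.9 -0.8  2.2] units [-0.065 -0.013  0.036] turn units [ 0.07 -0.14 -0.04]
```

```bash
python3 -m pendant '[{"ax":0.07,"ay":-0.14,"az":-0.04,"tx":-0.05,"ty":0,"tz":0.025,"fingers":0},{"ax":0,"ay":0,"az":0,"tx":0,"ty":0,"tz":0.015,"fingers":0}]'
python3 -m pendant '[{"ax":0,"ay":0,"az":0,"tx":0,"ty":0,"tz":0.01,"fingers":0}]'
python3 -m pendant '[{"ax":0,"ay":0,"az":0,"tx":0,"ty":0,"tz":0.01,"fingers":0}]'
python3 -c "
from h import *
plan([.5383,-.1128,.0275],186.4)"
```

```text
time: 10.72
tool_pos: [0.5376, -0.1123, 0.027]
eef_rot: [-0.175, 3.136, 0.0]
ft_force: [-1.2, 1.1, 1.2]
gripper_width: 0.0465
time: 10.85
tool_pos: [0.5376, -0.1123, 0.0269]
eef_rot: [-0.176, 3.136, -0.0]
ft_force: [-2.9, 0.4, 7.4]
gripper_width: 0.0459
time: 10.98
tool_pos: [0.5376, -0.1122, 0.0269]
eef_rot: [-0.176, 3.135, -0.001]
ft_force: [-2.2, 0.9, 5.0]
gripper_width: 0.046
t 10.97 tcp [ 0.5376 -0.1122  0.0269] yaw -173.59 w 0.046 F [-2.2  0.9  5. ] M [ 0.1   0.55 -0.03]
shift mm [-0.6 -0.6 -0.6] units [-0.011 -0.01  -0.01 ] turn units [-0.01  0.02  0.  ]
```

```bash
python3 -m pendant '[{"ax":0,"ay":0,"az":0,"tx":-0.08,"ty":0,"tz":0,"fingers":0},{"ax":0,"ay":0,"az":0,"tx":-0.08,"ty":0,"tz":0,"fingers":0},{"ax":0,"ay":0,"az":0,"tx":-0.08,"ty":0,"tz":0,"fingers":0},{"ax":0,"ay":0,"az":0,"tx":-0.08,"ty":0,"tz":0,"fingers":0}]'
python3 - <<'E'
from h import *
plan([.578,-.108,.0272],186.4)
s=arm.get_state()['tool_pos'];d=s[:2]-[.593,-.1067];y=np.radians(6.4);print('fix xy',(d@[[np.cos(y),-np.sin(y)],[np.sin(y),np.cos(y)]]*1000).round(1))
f=grab('wrist');g=grab('side')
cv2.imwrite('pics/m2.png',np.hstack([cv2.resize(f['color'][160:400,160:480],(400,300)),cv2.resize(g['color'][270:400,190:340],None,fx=2.6,fy=2.31)[:300,:400]]))
E
```

```text
time: 11.48
tool_pos: [0.5584, -0.1101, 0.0273]
eef_rot: [-0.175, 3.134, -0.001]
ft_force: [-0.9, -0.4, -1.2]
gripper_width: 0.0461
t 11.47 tcp [ 0.5584 -0.1101  0.0273] yaw -173.6 w 0.0461 F [-0.9 -0.4 -1.2] M [ 0.05  0.02 -0.01]
shift mm [-19.8  -0.1   0.2] units [-0.329 -0.001  0.003] turn units [-0.01  0.04  0.  ]
fix xy [-34.8   0.5]
```

View pics/m2.png

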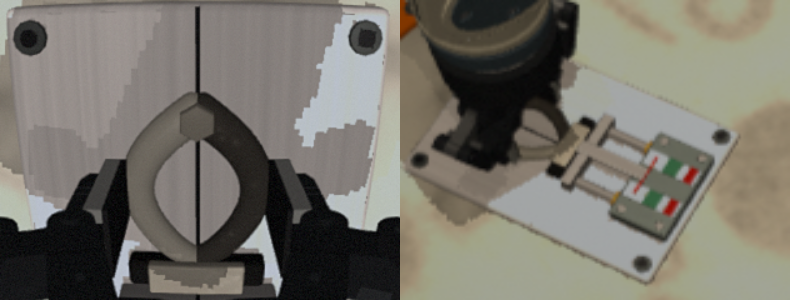

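The caliper is still on the line at m2 x ≈ 197. The side half shows the bar just short of the stop, square to it, with the pointer at its free position. I'll push on in small steps and watch the force.

```bash
python3 -m pendant '[{"ax":0,"ay":0,"az":0,"tx":-0.05,"ty":0,"tz":0.01,"fingers":0}]'
python3 -m pendant '[{"ax":0,"ay":0,"az":0,"tx":-0.05,"ty":0,"tz":0.005,"fingers":0}]'
python3 -m pendant '[{"ax":0,"ay":0,"az":0,"tx":-0.05,"ty":0,"tz":0.005,"fingers":0}]'
python3 -m pendant '[{"ax":0,"ay":0,"az":0,"tx":-0.05,"ty":0,"tz":0,"fingers":0}]'
```

```text
time: 11.7
tool_pos: [0.5608, -0.1098, 0.0269]
eef_rot: [-0.175, 3.135, -0.002]
ft_force: [-7.7, -0.2, 11.4]
gripper_width: 0.0462
time: 11.82
tool_pos: [0.5629, -0.1096, 0.0269]
eef_rot: [0.175, -3.136, 0.003]
ft_force: [-9.0, -1.4, 8.5]
gripper_width: 0.0462
time: 11.95
tool_pos: [0.5648, -0.1094, 0.0269]
eef_rot: [0.174, -3.134, 0.004]
ft_force: [-8.1, -1.2, 8.7]
gripper_width: 0.0466
time: 12.08
tool_pos: [0.5664, -0.1092, 0.027]
eef_rot: [0.173, -3.131, 0.004]
ft_force: [-6.8, -0.8, 3.8]
gripper_width: 0.0462
```

```bash
python3 -m pendant '[{"ax":0,"ay":0,"az":0,"tx":-0.06,"ty":0,"tz":0,"fingers":0}]'
python3 -m pendant '[{"ax":0,"ay":0,"az":0,"tx":-0.06,"ty":0,"tz":0,"fingers":0}]'
python3 - <<'E'
from h import *
plan([.578,-.108,.0272],186.4)
g0=dict(np.load('last_side.npz'))
f=grab('wrist');g=grab('side')
cv2.imwrite('pics/m3.png',np.hstack([cv2.resize(x['color'][295:375,230:325],(390,328),interpolation=cv2.INTER_CUBIC) for x in(g0,g)]))
E
```

```text
time: 12.2
tool_pos: [0.5681, -0.1089, 0.0269]
eef_rot: [0.172, -3.128, 0.005]
ft_force: [-10.6, -2.2, 6.2]
gripper_width: 0.0458
time: 12.32
tool_pos: [0.5696, -0.1088, 0.0269]
eef_rot: [0.171, -3.123, 0.006]
ft_force: [-12.0, -1.9, 8.3]
gripper_width: 0.0462
t 12.32 tcp [ 0.5696 -0.1088  0.0269] yaw -173.74 w 0.0462 F [-12.   -1.9   8.3] M [-0.59  2.49 -0.08]
shift mm [-8.5 -0.2 -0.4] units [-0.141 -0.003 -0.007] turn units [-0.04 -0.2  -0.03]
```

View pics/m3.png

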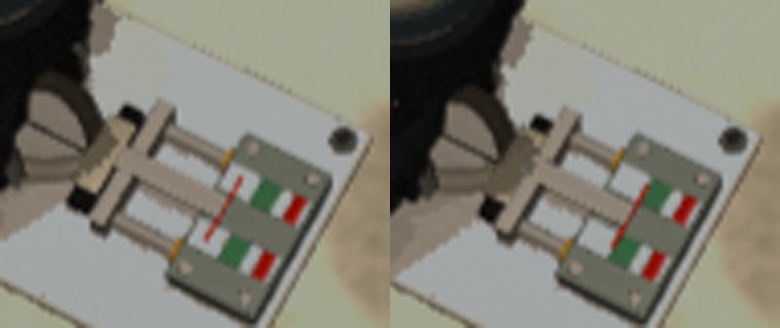

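The pointer moved from its free position (left, x ≈ 225) to the near edge of the green band (right, x ≈ 630). That needs about 4 mm more push, plus correcting a slight tool tilt.

```bash
python3 -m pendant '[{"ax":0,"ay":-0.2,"az":0,"tx":-0.07,"ty":0,"tz":0,"fingers":0}]'
python3 -m pendant '[{"ax":0,"ay":-0.2,"az":0,"tx":-0.07,"ty":0,"tz":0,"fingers":0}]'
python3 -m pendant '[{"ax":0,"ay":-0.1,"az":0,"tx":-0.06,"ty":0,"tz":0,"fingers":0}]'
python3 -c "
from h import *
plan([.574,-.108,.0272],186.4)"
```

```text
time: 12.55
tool_pos: [0.5712, -0.1085, 0.0268]
eef_rot: [0.17, -3.132, 0.006]
ft_force: [-15.6, -2.7, 11.6]
gripper_width: 0.0462
time: 12.68
tool_pos: [0.5722, -0.1084, 0.0268]
eef_rot: [-0.169, 3.134, -0.006]
ft_force: [-17.1, -3.9, 12.8]
gripper_width: 0.0464
time: 12.8
tool_pos: [0.5725, -0.1083, 0.0268]
eef_rot: [-0.167, 3.133, -0.007]
ft_force: [-15.5, -3.8, 11.1]
gripper_width: 0.0464
t 12.8 tcp [ 0.5725 -0.1083  0.0268] yaw -173.88 w 0.0464 F [-15.5  -3.8  11.1] M [-0.69  3.26 -0.04]
shift mm [-1.5  0.2 -0.4] units [-0.025  0.003 -0.007] turn units [-0.06  0.06 -0.07]
```

```bash
python3 -m pendant '[{"ax":-0.06,"ay":0,"az":-0.07,"tx":-0.07,"ty":0,"tz":-0.004,"fingers":0}]'
python3 -m pendant '[{"ax":0,"ay":0,"az":-0.03,"tx":-0.07,"ty":0,"tz":-0.004,"fingers":0}]'
python3 - <<'E'
from h import *
plan([.574,-.108,.0272],186.4)
f=grab('wrist');g=grab('side')
cv2.imwrite('pics/m4.png',np.hstack([cv2.resize(f['color'][160:400,160:480],(400,300)),cv2.resize(g['color'][295:375,230:325],(390,300),interpolation=cv2.INTER_CUBIC)]))
E
```

```text
time: 12.92
tool_pos: [0.5733, -0.1083, 0.0269]
eef_rot: [0.174, -3.134, 0.002]
ft_force: [-14.8, -3.7, 8.1]
gripper_width: 0.0462
time: 13.05
tool_pos: [0.5738, -0.1082, 0.0269]
eef_rot: [0.175, -3.127, 0.003]
ft_force: [-16.4, -4.4, 9.8]
gripper_width: 0.0464
t 13.05 tcp [ 0.5738 -0.1082  0.0269] yaw -173.61 w 0.0464 F [-16.4  -4.4   9.8] M [-0.96  3.43 -0.11]
shift mm [-0.2  0.2 -0.3] units [-0.003  0.004 -0.006] turn units [-0.02 -0.14 -0.  ]
```

View pics/m4.png

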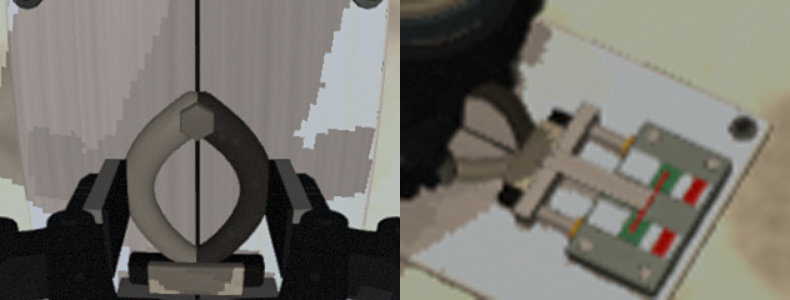

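The pointer stands in the middle of the green band, and the caliper is still on the line at x ≈ 197. I'll check that the hold is steady by letting time pass with camera calls, which keep the last target.

```bash
python3 - <<'E'
from h import *
for i in range(12):
    g=imaging.grab_frame('side')
    if i%3==2: plan([.574,-.108,.0272],186.4)
cv2.imwrite('pics/m5.png',cv2.resize(g['color'][295:375,230:325],(780,600),interpolation=cv2.INTER_CUBIC))
E
```

```text
t 13.3 tcp [ 0.574  -0.1083  0.0269] yaw -173.61 w 0.0458 F [-14.9  -3.8   8.4] M [-0.91  3.24 -0.09]
shift mm [-0.   0.3 -0.3] units [-0.     0.005 -0.005] turn units [-0.02 -0.13 -0.  ]
t 13.45 tcp [ 0.574  -0.1083  0.0269] yaw -173.61 w 0.0461 F [-16.7  -3.4   8.8] M [-0.97  3.25 -0.09]
shift mm [-0.   0.3 -0.3] units [-0.001  0.004 -0.005] turn units [-0.02 -0.13 -0.  ]
t 13.6 tcp [ 0.574  -0.1083  0.0269] yaw -173.61 w 0.0462 F [-15.7  -3.6   9.3] M [-0.94  3.2  -0.07]
shift mm [-0.   0.3 -0.3] units [-0.     0.005 -0.005] turn units [-0.02 -0.13 -0.  ]
t 13.75 tcp [ 0.574  -0.1083  0.0269] yaw -173.61 w 0.0459 F [-15.7  -4.4   9. ] M [-0.92  3.19 -0.09]
shift mm [-0.   0.3 -0.3] units [-0.001  0.004 -0.006] turn units [-0.02 -0.13 -0.  ]
```

View pics/m5.png

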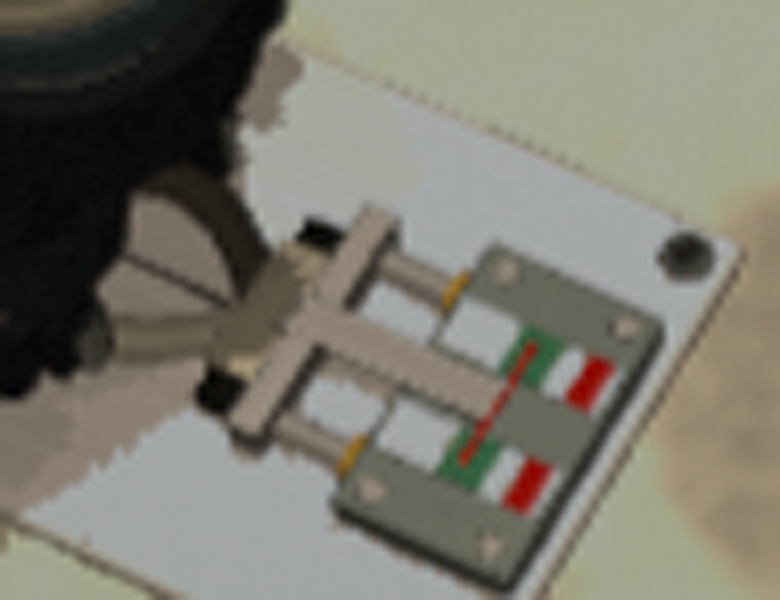

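The hold is steady for about 0.7 s: the pointer is inside the green band (upper band x 515–560, pointer ≈ 530), and the bar lies flat against the stop. Handing in.

```bash
python3 -c "
from station import arm
print(arm.job_done())"
```

```text
the job is handed in; nothing more can be done
None
```

The grey caliper is lying flat on the aluminium fixture's bed, on the black centre line. Its brake-block end is pressed squarely against the sprung stop, and the arm is still gripping and pushing. I handed the job in at about 14 s.

- **Gauge and hold:** In the last pictures the red pointer stands inside the green band, at about 11 mm (roughly 9 N by the spring rate), well short of the end of travel. The arm's position did not change over the last 0.45 s or so of readings.
- **Centring:** In the last wrist picture the caliper's split line lies on the black centre line.
- **Flatness:** The tool is about 10 mm higher than it was with the caliper on the table, which matches the bed thickness. The tool itself leans about half a degree.
- **Reading that disagrees:** The wrist force reads about 16 N horizontally and 9 N vertically, more than the gauge shows. I put the difference down to the caliper or fingertips rubbing on the bed, but I did not confirm that. I took the gauge as the measure of the push.
- **Other parts:** I did not move towards the tape, hub shell, valve adaptor or the orange look-alikes. I did not take a final picture of them all.

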